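# Unclamp a specimen carrier and load it on the microscope stage

## Robot

A 6-joint arm with a two-finger parallel gripper is mounted at the origin on the work surface. World frame = base frame: x ahead of the robot, y to its left, z up, the work surface at z = 0. Lengths are in m, angles in degrees, forces in N, time in s.
With the tool pointing down it reaches from about 0.4 to 0.825 m from the base axis. Payload 7 kg.
Tool frame: the origin (TCP) lies midway between the tips of the shut fingers; the grasp point (between the pads) lies r.hold_point_z behind it (r.hold_point_z is the distance from the TCP to the grasp point, in m); z points along the fingers, x is the direction in which the jaws open and shut, and the axes are right-handed (so a half turn about z gives the same grasp; the last joint's range is limited). The gripper opens to 88 mm and grips with 3 to 60 N. Pads are 19 mm wide; open, the fingers measure 130 mm over their backs; the gripper's body (78 mm by 193 mm) begins 47 mm behind the grasp point.
Start: joints at [-56.832, 20.546, 0.682, 0, -70.136, -16.507], TCP at [0.194, -0.647, 0.227] pointing down, gripper open.
Joint ranges: [-176.03, 176.03], [-82.01, 121.73], [-58.28, 71.71], [-173.87, 95.51], [-174.79, -0.11], [-173.66, 173.66]. Speed limits (degrees/s): [136.94, 136.94, 172.46, 180, 180, 180].

## Interface

Orientations are given as [roll, pitch, yaw] about the fixed x, y, z axes, in that order (R = Rz(yaw) Ry(pitch) Rx(roll)).
In Python, from plant import get_state, viewer, close_job, r gives the robot as it stands.
- The arm moves only by the tool apply_moves, never from a script. Its argument "plan" is a list of rows, each a list of 3 entries, a list of its own where there are three numbers: the closure in counts, from 0 (fully open) to 255 (shut), then the shift along the tool's x, y, z in units of 50 mm (1.0 is 50 mm), then the turn about the tool's z in units of 6 degrees (1.0 is 6 degrees). A call has 1 to 12 rows; each row shifts and turns the commanded pose from where the row before left it, along the tool's axes as they then stand; what a row does not reach is not made up. A row lasts 1/8 s, in which the tool goes at most 62.5 mm and 10.7 degrees, less where a joint would pass 70% of its speed; a pose out of reach is approached as far as the arm can. A call is refused whole if a number of a shift passes 1 or a number of a turn 1, either way. A call with a gripper value outside its range is refused whole. The fingers move at their own pace and stop on an object; "squeeze" is the grip in N (left out, the last holds). Time passes only in rows, so rows that do not move let the fingers close. It gives the time, the measured TCP pose, the force and the opening at its end, in the units of the state.
- get_state(): the state, without advancing time (a new reading comes with each control period).
- viewer.capture(name): name is "scene" or "top" or "wrist"; returns a dict with "frame" (480x640x3 uint8, blue, green, red), "K" (3x3 intrinsics, pixels), "R" (3x3) and "t" (3): a world point X has camera coordinates R X + t; the wrist camera has in their place "mount" (4x4, takes a point from camera to tool coordinates, whose origin is the TCP and whose axes are the tool frame's). Camera axes: x right, y down, z forward; pixel columns grow to the right and rows downward; lengths in m; the calibration is good to about 2 mm. A picture is of the moment at which its call begins: read the wrist's pose just before it. There is no depth.
- close_job(): hands the job in, once; it reports no verdict.
The state is a dict: "time_s": time; "joints": joint angles; "qd": joint speeds; "joint_torque": joint torques, N m; "tcp_pos": TCP position; "eef_rot": TCP orientation; "contact_force": force on the tool from outside, world axes, zero at the start; "moment": the same for the moment, N m; "gripper_width": finger opening in m.
Only numpy, scipy, OpenCV 4.12 (cv2) and the standard library are available. Lean on these libraries where they do the work, as an engineer would, in place of code of your own. Each camera call takes 0.05 s, during which the arm holds its last target.

## Task

Swing the red handle of the toggle clamp back until the clamp arm stands up past centre and stays open, with the specimen carrier still lying in the blue jig. Then lift the carrier out by its open ends, set it down flat on the green mat, let go of it, take it again by its two long sides and seat it fully down in the pocket of the white microscope stage plate, between the two black end cheeks (either way round). Keep the specimen face up all along, leave the clamp open and do not disturb the jar, the dish or the probe.

Things in the scene. Friction and masses are not known exactly. Their poses are not given: they have to be found in the camera images.
- jig: Fixed polishing jig. Blue base plate 180 (x) x 130 (y) x 12 mm; origin at bench level, below the middle of the carrier's nest; the plate runs from x = -58 to +122 mm. The clamp's steel post stands at x = 52 to 96 mm, |y| < 25 mm; its highest part is 70 mm above the bench.
- nest (a point): Middle of the nest's floor, 12 mm above the jig origin, axes as the jig. The carrier lies here with its long axis along y, between two dark steel rails at x = -23 and +23 mm (each 8 mm thick, 52 mm long, 30 mm tall: 2 mm taller than the carrier; 2 mm clear each side). So fingers cannot take its long sides; its ends (+y, -y) are open, with nothing beside them.
- clamp (a joint): Toggle clamp angle, rad: 0 closed (steel bar level over the carrier, pointing to jig -x, rubber foot just above the carrier's middle); grows as the bar rises and the handle goes back to jig +x; stop at 2.25, fully open. Bar and handle are one piece. Let go below about 0.3 it drops shut; past about 0.9 it falls open to 2.25 by itself and stays. Takes under 5 N at the handle.
- clamp_pivot (a point): Point on the clamp's axis (along jig y), 70 mm towards jig +x from the jig origin and 62 mm above the bench. The closed bar reaches 80 mm from it towards -x. Fully open, the bar leans back to jig +x: its foot is then the highest part, 136 mm above the bench, and at least 85 mm from the middle of the nest, level.
- clamp_grip (a point): Middle of the grip on the red handle, 85 mm from the pivot; turns with the clamp. Closed, the handle stands up from the pivot leaning 15 degrees to jig -x. It is 18 mm wide along jig y, 16 mm thick; the red part is 66 mm long and ends 19 mm beyond this point. It can be pinched across its 18 mm from above and turns between the fingers.
- carrier: Loose aluminium specimen carrier, a block 34 (x) x 56 (y, the long axis) x 28 mm tall, 0.11 to 0.23 kg, with a round pink specimen inlaid in its top near its +y end. Origin at the centre of its underside, z up.
- mat: Fixed green mat 120 x 120 x 4 mm; origin at the centre of its underside on the bench, its top 4 mm above.
- stage: Fixed white microscope stage plate lying on the bench, 130 (x) x 150 (y) x 12 mm; origin at the centre of its underside; the carrier's pocket is in its middle.
- pocket (a point): Middle of the pocket's floor, 12 mm above the stage origin, axes as the stage. Pocket 62 mm long (y), 40 mm wide (x): 3 mm clear all round. At its ends (y = +36, -36 mm) black cheeks 10 mm thick, 40 mm long, 30 mm tall; along its sides (x = +23, -23 mm) steel lips 6 mm wide and only 4 mm tall, so fingers can hold the carrier by its long sides.
- jar: Bystander: closed amber specimen jar, 44 mm across, 65 mm tall; origin at the centre of its underside. Leave alone.
- dish: Bystander: shallow white dish, 80 mm across, 16 mm tall; origin at the centre of its underside. Leave alone.
- probe: Bystander: dissecting probe lying on the bench between mat and robot, orange square handle 90 x 10 x 10 mm with a thin steel tip 40 mm long, along its x. Leave alone.
There are look-alikes about, which are no part of the job. Of the things like the carrier, leave any that is purple or turquoise; of the rest the larger one is meant.

How it is judged:
By the outcome, as a careful person would: the job done as asked, in the order asked, and still so for the second after the job is handed in, with the robot touching nothing.
It also fails if it takes over 67 s, if anything falls off the work surface, if the arm or the gripper's body presses on something with over 40 N, if the wrist force passes 120 N, or if a joint passes its speed limit or range.

## Working session

There is one attempt and no reset: what is moved stays moved. The work goes in short steps, Python scripts to look and compute and a tool call to move; the robot and the scene stay as the last step left them, time stands still between calls to the robot, and variables do not carry over. Pictures are saved under pics/ and viewed, and the job is handed in when it is done.

Besides the shell and the picture viewer there is one more tool, called after "Call:" by a JSON object that holds its "name" and its "arguments", one argument or row to a line. apply_moves: Moves the arm, as the interface text tells. Its arguments: {"type":"object","properties":{"plan":{"type":"array","items":{"type":"array"}},"squeeze":{"type":"number"}},"required":["plan"]}

```bash
ls; mkdir -p pics
python3 - <<'E'
from plant import get_state, viewer, r
import cv2
print(get_state()); print(r.hold_point_z)
for n in("scene","top","wrist"):
    c=viewer.capture(n); cv2.imwrite(f"pics/{n}0.png",c["frame"])
    print(n,c["K"],c.get("R"),c.get("t"),c.get("mount"))
E
```

```text
pics
{'time_s': 0.0, 'joints': array([-5.68310948e+01,  2.05896748e+01,  6.33896442e-01, -2.04304818e-02,
       -7.01354523e+01, -1.65060918e+01]), 'qd': array([0.08269045, 0.01987508, 0.00201926, 0.00822828, 0.02043634,
       0.02755561]), 'joint_torque': array([-8.73603381e-05, -5.82721031e+01,  2.93052417e+01,  6.99706078e+00,
        6.96653282e-03, -2.21646551e-04]), 'tcp_pos': array([ 0.19337586, -0.64619784,  0.22564251]), 'eef_rot': array([-1.79992492e+02, -9.29283042e-02,  1.06655850e+02]), 'contact_force': array([ 0.83519541, -0.41493211, -0.03289987]), 'moment': array([-0.01806002, -0.00268958,  0.04522397]), 'gripper_width': 0.08807642122338358}
0.0188
scene [[618.34283861   0.         312.69694685]
 [  0.         618.34283861 248.78058295]
 [  0.           0.           1.        ]] [[ 0.72731068  0.68629618 -0.00408957]
 [ 0.51864382 -0.55352206 -0.65163021]
 [-0.44947499  0.47181657 -0.75852577]] [-0.37607306 -0.24545191  1.61539399] None
top [[470.42113399   0.         326.38542907]
 [  0.         470.42113399 236.05315194]
 [  0.           0.           1.        ]] [[-0.01139208 -0.99976836 -0.01826045]
 [-0.99751892  0.01263139 -0.06925637]
 [ 0.06947099  0.01742617 -0.99743176]] [-0.04128169  0.5482449   1.01245499] None
wrist [[354.16695508   0.         313.49823303]
 [  0.         354.16695508 233.21379856]
 [  0.           0.           1.        ]] None None [[ 9.99999989e-01  3.55924832e-05 -1.45505345e-04  3.45287814e-04]
 [ 4.05743203e-06  9.64568895e-01  2.63831093e-01 -7.04915369e-02]
 [ 1.49740333e-04 -2.63831091e-01  9.64568885e-01 -1.58586786e-01]
 [ 0.00000000e+00  0.00000000e+00  0.00000000e+00  1.00000000e+00]]
```

View pics/scene0.png

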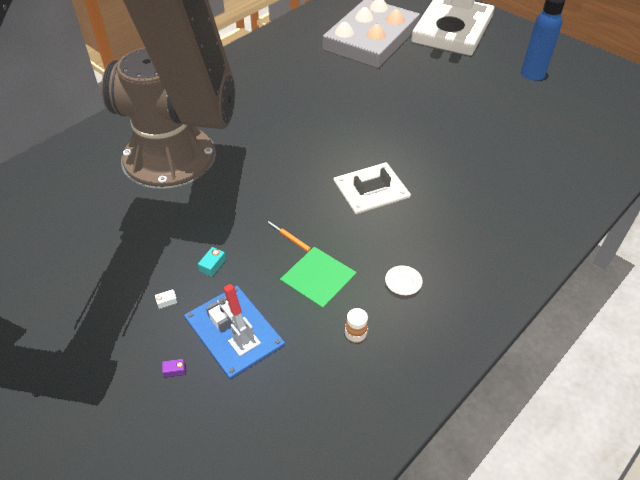

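View pics/top0.png

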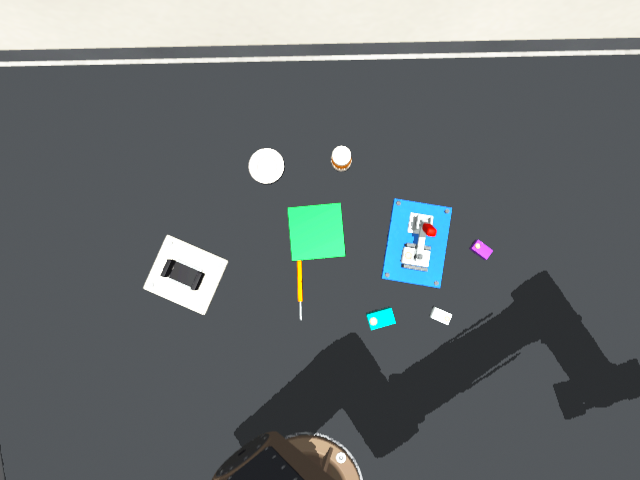

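View pics/wrist0.png

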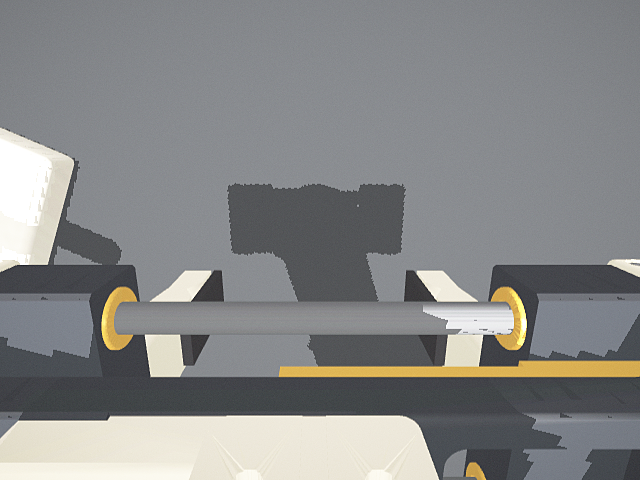

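Scene and top show the jig (blue, top ~417,243), the mat (317,232), the stage (186,275), the jar (341,158), the dish (266,166) and the probe (299,290). Things like the carrier (top view): the grey block in the jig (417,257), a small white one (441,316), turquoise (381,319) and purple (482,249). The one in the jig fits; I'll confirm with an enlarged crop and measure.

```bash
cat > h.py <<'E'
import numpy as np, cv2
from plant import get_state, viewer, r
def ray(c,uv,z):
    d=np.linalg.inv(c["K"])@np.array([uv[0],uv[1],1.]); C=-c["R"].T@c["t"]; w=c["R"].T@d
    return C+w*(z-C[2])/w[2]
def proj(c,X):
    p=c["K"]@(c["R"]@np.asarray(X)+c["t"]); return p[:2]/p[2]
def biggest(m):
    cs,_=cv2.findContours(m,cv2.RETR_EXTERNAL,cv2.CHAIN_APPROX_NONE); return sorted(cs,key=cv2.contourArea)[::-1]
def rect(c,cnt,z):
    P=np.array([ray(c,p[0],z)[:2] for p in cnt]); 
    return cv2.minAreaRect((P*1000).astype(np.float32))
def rng(hsv,a,b): return cv2.inRange(hsv,np.array(a),np.array(b))
def tri(c1,u1,c2,u2):
    A=[];b=[]
    P1=c1["K"]@np.c_[c1["R"],c1["t"]];P2=c2["K"]@np.c_[c2["R"],c2["t"]]
    X=cv2.triangulatePoints(P1,P2,np.array(u1,float).reshape(2,1),np.array(u2,float).reshape(2,1)); return (X[:3]/X[3]).ravel()
def wcam(c,s):
    from scipy.spatial.transform import Rotation as Ro
    T=np.eye(4);T[:3,:3]=Ro.from_euler('xyz',s["eef_rot"],degrees=True).as_matrix();T[:3,3]=s["tcp_pos"]
    M=np.linalg.inv(T@c["mount"]); c["R"]=M[:3,:3];c["t"]=M[:3,3]; return c
E
python3 - <<'E'
from h import *
c={n:viewer.capture(n) for n in("scene","top")}
for n in c:
    f=c[n]["frame"];h=cv2.cvtColor(f,cv2.COLOR_BGR2HSV)
    for k,m,z in(("blue",rng(h,(100,150,80),(120,255,255)),.012),("green",rng(h,(50,120,80),(75,255,255)),.004)):
        b=biggest(m)[0]; print(n,k,[np.round(x,1) for x in rect(c[n],cv2.convexHull(b),z)])
    m=rng(h,(0,0,150),(179,60,255))
    for b in biggest(m)[:8]:
        M=b.reshape(-1,2).mean(0)
        if cv2.contourArea(b)<8000: print(n,"white",M.round(),cv2.contourArea(b),[np.round(x,1) for x in rect(c[n],cv2.convexHull(b),.012)])
    m=rng(h,(0,170,90),(8,255,255))|rng(h,(172,170,90),(179,255,255))
    b=biggest(m)[0]; print(n,"red",cv2.minAreaRect(b),b.reshape(-1,2).mean(0))
cv2.imwrite("pics/t_crop.png",cv2.resize(c["top"]["frame"][185:345,360:510],None,fx=5,fy=5,interpolation=2)[:600*5])
cv2.imwrite("pics/s_crop.png",cv2.resize(c["scene"]["frame"][235:385,145:300],None,fx=4,fy=4,interpolation=2))
cv2.imwrite("pics/st_crop.png",np.hstack([cv2.resize(c["scene"]["frame"][155:220,325:420],None,fx=4,fy=4,interpolation=2),cv2.resize(c["top"]["frame"][225:325,135:235],(400,260)[::1],interpolation=2)]))
E
```

```text
scene blue [array([ 446.2, 1117.2]), array([ 77.4, 404.4]), np.float64(20.9)]
scene green [array([559.7, -28.7]), array([119.6, 119.5]), np.float64(4.4)]
scene white [453.  25.] 3153.0 [array([ 166.6, 1039.2]), array([211. , 334.8]), np.float64(18.8)]
scene white [371.  25.] 2892.0 [array([-19.7, 854.9]), array([206. , 307.7]), np.float64(11.3)]
scene white [371. 187.] 2340.5 [array([470.2, 258.9]), array([153.1, 137.6]), np.float64(66.2)]
scene white [233. 326.] 1035.5 [array([ 528.8, -244.5]), array([ 58.6, 132.3]), np.float64(80.5)]
scene white [403. 280.] 848.5 [array([705.4,  84.2]), array([79.5, 81.1]), np.float64(79.0)]
scene white [357. 318.] 331.5 [array([697.7, -59.2]), array([41.1, 49.7]), np.float64(41.3)]
scene white [165. 298.] 261.5 [array([ 372.3, -296.4]), array([41.5, 39. ]), np.float64(65.7)]
scene red ((227.0, 286.0), (0.0, 0.0), 0.0) [227. 286.]
top blue [array([ 531.5, -245.2]), array([130.7, 180.3]), np.float64(79.9)]
top green [array([559.4, -24.2]), array([121.5, 121.2]), np.float64(4.5)]
top white [185. 274.] 3959.5 [array([467.8, 264.8]), array([151.8, 131.2]), np.float64(66.3)]
top white [319.  58.] 2808.5 [array([953.9, -28.2]), array([1449.6,   13.1]), np.float64(90.0)]
top white [266. 165.] 975.5 [array([708. ,  86.5]), array([78.6, 79.2]), np.float64(89.2)]
top white [418. 240.] 938.5 [array([ 534.6, -248.5]), array([ 60.3, 122.6]), np.float64(79.7)]
top white [341. 155.] 278.5 [array([730.2, -82.5]), array([43.1, 42.9]), np.float64(43.8)]
top white [441. 316.] 218.0 [array([ 372.2, -294. ]), array([43.6, 26.2]), np.float64(65.5)]
top white [342. 451.] 103.0 [array([ 84.4, -74.7]), array([138.,  27.]), np.float64(46.6)]
top red ((429.0, 229.5), (11.0, 12.0), 90.0) [428.91428571 229.37142857]
```

```bash
python3 -c "
import cv2
a=cv2.imread('pics/t_crop.png');print(a.shape);cv2.imwrite('pics/t_crop.png',cv2.resize(a,(562,600)))"
```

```text
(800, 750, 3)
```

View pics/t_crop.png

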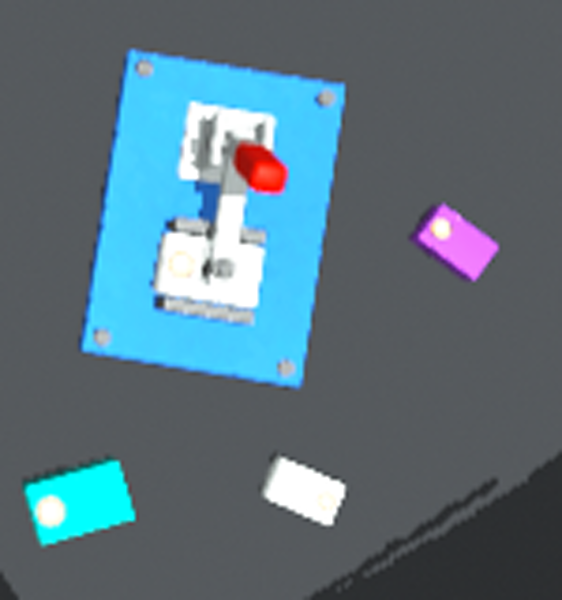

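View pics/s_crop.png

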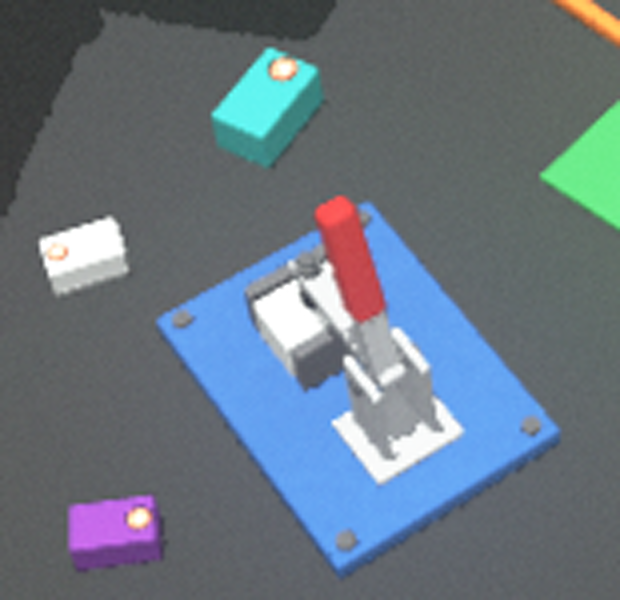

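View pics/st_crop.png

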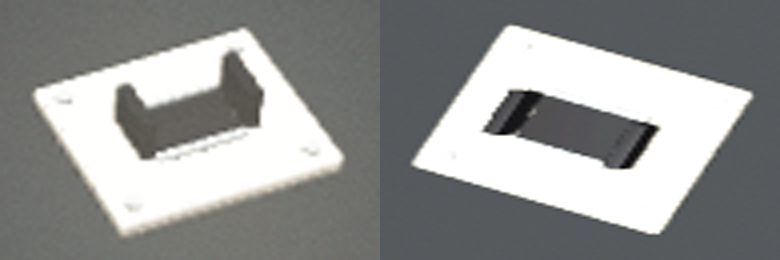

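The crops confirm it. The white block outside the jig is about 43x26 mm, so it is the smaller look-alike. The one in the jig is meant. Its specimen lies at its left (jig +y) end. I move over the jig at safe height.

Call:
{"name": "apply_moves", "arguments": {
  "plan": [
    [0, [0.5, 0.69, 0], 0],
    [0, [0.5, 0.69, 0], 0],
    [0, [0.5, 0.69, 0], 0],
    [0, [0.5, 0.69, 0], 0],
    [0, [0.5, 0.69, 0], 0],
    [0, [0.5, 0.69, 0], 0],
    [0, [0.5, 0.69, 0], 0],
    [0, [0.5, 0.69, 0], 0],
    [0, [0.5, 0.69, 0], 0],
    [0, [0.5, 0.69, 0], 0],
    [0, [0.5, 0.69, 0], 0],
    [0, [0.5, 0.69, 0], 0]
  ]
}}

```text
time_s: 1.75
tcp_pos: [0.5048, -0.2393, 0.2267]
eef_rot: [180.0, 0.0, 106.7]
contact_force: [1.0, -0.4, -0.4]
gripper_width: 0.0876
```

Call:
{"name": "apply_moves", "arguments": {
  "plan": [
    [255, [0, 0, 0], 0.9],
    [255, [0, 0, 0], 0.9],
    [255, [0, 0, 0], 0.9],
    [255, [0, 0, 0], 0.9],
    [255, [0, 0, 0], 0.86],
    [255, [0, 0, 0], 0]
  ]
}}

```text
time_s: 2.5
tcp_pos: [0.504, -0.2405, 0.2265]
eef_rot: [-180.0, -0.0, 79.9]
contact_force: [-1.4, -0.2, 0.4]
gripper_width: 0.0332
```

Run:
```python
from h import *
s=get_state();c=viewer.capture("wrist");wcam(c,s)
print(s["time_s"],s["tcp_pos"],s["eef_rot"],s["gripper_width"])
cv2.imwrite("pics/w1.png",c["frame"])
import pickle;pickle.dump(c,open("w1.pkl","wb"))
for p in ((500,-239.6,12),(500,-239.6,40)): print(proj(c,np.array(p)/1000))
c=viewer.capture("scene");h=cv2.cvtColor(c["frame"],cv2.COLOR_BGR2HSV)
for b in biggest(rng(h,(100,150,80),(120,255,255)))[:3]: print(b.reshape(-1,2).mean(0),[np.round(x,1) for x in rect(c,cv2.convexHull(b),.012)])
```

```text
2.5 [ 0.50403323 -0.24050977  0.22653817] [-1.79995274e+02 -1.91869144e-03  7.99384586e+01] 0.03317339293410244
[313.23936679 201.08327962]
[313.21733839 206.07195661]
[541.36969697  45.70909091] [array([ 445.9, 1119.9]), array([ 77.4, 409.7]), np.float64(21.1)]
[250.51785714 351.1875    ] [array([ 584.8, -259.8]), array([128.8,  73.2]), np.float64(79.4)]
[202.640625  310.4921875] [array([ 463.1, -254.7]), array([94.4, 43.9]), np.float64(80.9)]
```

View pics/w1.png

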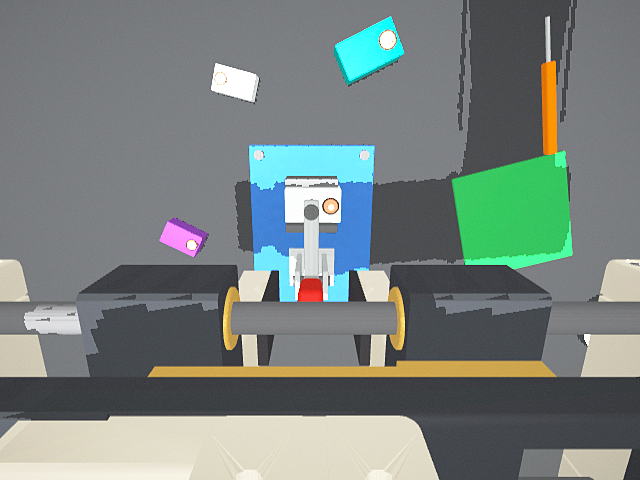

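The wrist view shows the jig straight ahead (near edge (249,146)–(375,145)), the carrier at (312,203) and the red handle at (312,290) between the fingers' columns.

Run:
```python
from h import *
import pickle
c=pickle.load(open("w1.pkl","rb"));f=c["frame"]
for uv,z in (((249.5,145.5),.012),((375,145.5),.012),((250.5,255),.012)): print((ray(c,uv,z)*1000).round(1))
a,b=ray(c,(249.5,145.5),.012),ray(c,(375,145.5),.012)
e=(b-a)[:2];print("yaw",np.degrees(np.arctan2(e[1],e[0]))-90,"len",np.linalg.norm(e))
e/=np.linalg.norm(e);x=np.array([e[1],-e[0]]);print("origin",((a+b)[:2]/2+x*.058)*1000)
print("specimen",ray(c,(331,206),.040)*1000, "carrier edges", ray(c,(285,205),.04)*1000,ray(c,(341.5,205),.04)*1000)
g=cv2.resize(f[130:310,230:400],None,fx=4,fy=4)[:600*1+120,:680];cv2.imwrite("pics/w1c.png",g[:600])
```

```text
[ 432.  -293.7   12. ]
[ 454.4 -167.3   12. ]
[ 547.5 -318.8   12. ]
yaw -10.061675457105267 len 0.12838020454450647
origin [ 500.29770224 -240.6701601 ]
specimen [ 503.00269059 -222.26236095   40.        ] carrier edges [ 494.0663841  -266.88234945   40.        ] [ 503.82552814 -211.87787745   40.        ]
```

View pics/w1c.png

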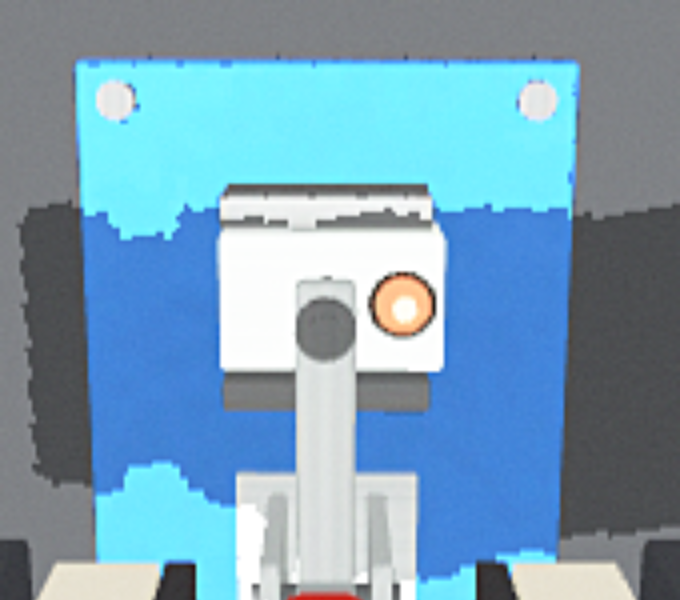

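Wrist and top views agree: jig origin (500,-240), yaw -10.1°. I descend with the fingers shut in front of the handle and push it back.

Call:
{"name": "apply_moves", "arguments": {
  "plan": [
    [255, [0, 0, 0.7], 0],
    [255, [0, 0, 0.7], 0],
    [255, [0, 0, 0.6], 0],
    [255, [0, 0, 0], 0],
    [255, [0, 0.3, 0], 0],
    [255, [0, 0.3, 0], 0],
    [255, [0, 0.3, 0], 0],
    [255, [0, 0.3, 0], 0]
  ]
}}

```text
time_s: 3.6
tcp_pos: [0.5645, -0.2513, 0.1269]
eef_rot: [180.0, -0.0, 79.9]
contact_force: [-1.1, -0.3, -0.2]
gripper_width: 0.0002
```

Call:
{"name": "apply_moves", "arguments": {
  "plan": [
    [255, [0, 0.3, 0], 0],
    [255, [0, 0.3, 0], 0],
    [255, [0, 0.3, 0], 0],
    [255, [0, 0.3, 0], 0],
    [255, [0, 0.3, 0], 0]
  ]
}}

```text
time_s: 4.22
tcp_pos: [0.6381, -0.2644, 0.1266]
eef_rot: [180.0, 0.0, 79.9]
contact_force: [-1.1, -0.2, 0.3]
gripper_width: 0.0005
```

Run:
```python
from h import *
c=viewer.capture("scene")
cv2.imwrite("pics/s2.png",cv2.resize(c["frame"][220:385,145:300],None,fx=3.6,fy=3.6,interpolation=2))
```

```text
(no output)
```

View pics/s2.png

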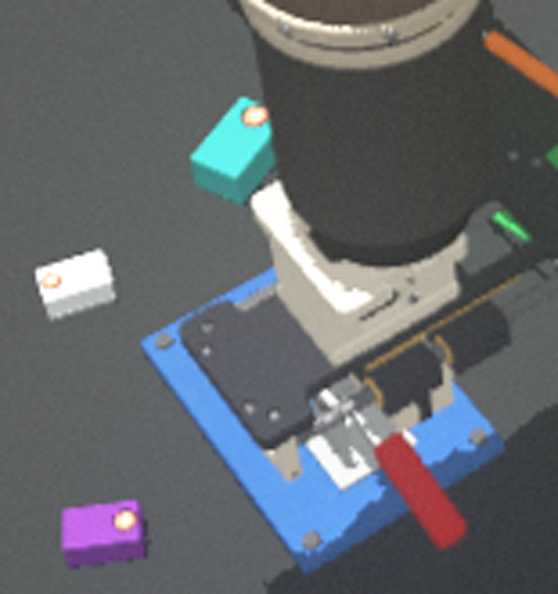

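The handle has fallen fully back, pointing down at crop (420,490), with the bar past centre. I raise, go back over the nest and open.

Call:
{"name": "apply_moves", "arguments": {
  "plan": [
    [255, [0, 0, -0.8], 0],
    [255, [0, 0, -0.8], 0],
    [0, [0, -0.7, -0.1], 0],
    [0, [0, -0.7, 0], 0],
    [0, [0, -0.7, 0], 0],
    [0, [0, -0.66, 0], 0],
    [0, [0, 0, 0], 0]
  ]
}}

```text
time_s: 5.15
tcp_pos: [0.4997, -0.2398, 0.2125]
eef_rot: [179.9, -0.0, 79.9]
contact_force: [1.6, -0.4, 1.2]
gripper_width: 0.0448
```

Run:
```python
from h import *
s=get_state();c=viewer.capture("wrist");wcam(c,s)
print(s["time_s"],s["tcp_pos"],s["eef_rot"],s["gripper_width"])
cv2.imwrite("pics/w3.png",c["frame"])
import pickle;pickle.dump(c,open("w3.pkl","wb"))
```

```text
5.15 [ 0.49974784 -0.23978491  0.21251648] [ 1.79937372e+02 -2.19292107e-02  7.98919703e+01] 0.04475202042337131
```

View pics/w3.png

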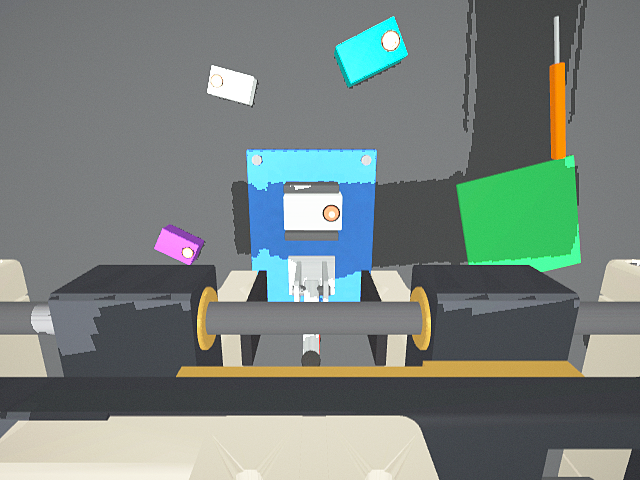

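The carrier lies undisturbed at (313,212). The clamp is open, with its foot at (311,358). Measuring the carrier's top and the mat.

Run:
```python
from h import *
import pickle
c=pickle.load(open("w3.pkl","rb"));f=c["frame"];h=cv2.cvtColor(f,cv2.COLOR_BGR2HSV)
cv2.imwrite("pics/w3c.png",cv2.resize(f[165:260,260:370],None,fx=6,fy=6))
m=cv2.inRange(f,(215,215,215),(255,255,255));m[:170]=0;m[255:]=0;m[:,:270]=0;m[:,360:]=0
b=biggest(m)[0];print(cv2.boundingRect(b),[np.round(x,1) for x in rect(c,cv2.convexHull(b),.040)])
```

```text
(283, 192, 59, 38) [array([ 497.8, -240. ]), array([55. , 35.9]), np.float64(80.4)]
```

View pics/w3c.png

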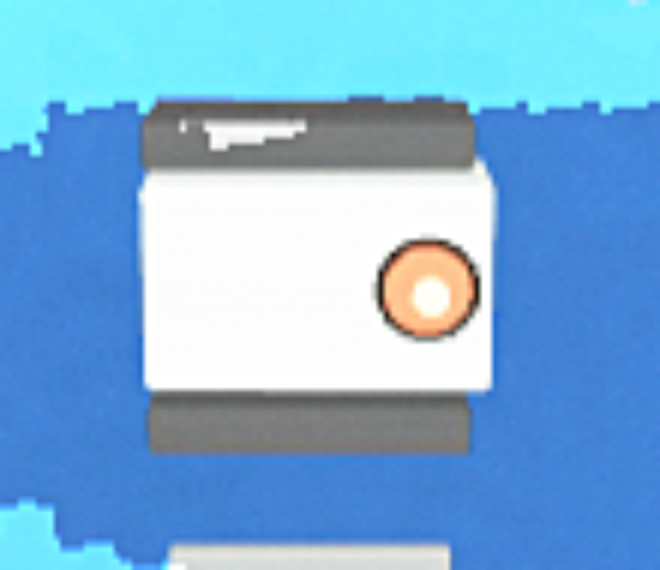

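Call:
{"name": "apply_moves", "arguments": {
  "plan": [
    [0, [0, 0, 0.6], 0],
    [0, [0, 0, 0.7], 0],
    [0, [0, 0, 0.7], 0],
    [0, [0, 0, 0.7], 0],
    [0, [0, 0, 0.5], 0],
    [0, [0, 0, 0.4], 0],
    [0, [0, 0, 0.29], 0],
    [0, [0, 0, 0], 0]
  ]
}}

```text
time_s: 6.2
tcp_pos: [0.501, -0.24, 0.0159]
eef_rot: [-179.9, 0.0, 79.9]
contact_force: [-0.3, -0.5, 0.9]
gripper_width: 0.0875
```

Call:
{"name": "apply_moves", "arguments": {
  "plan": [
    [255, [0, 0, 0], 0],
    [255, [0, 0, 0], 0],
    [255, [0, 0, 0], 0],
    [255, [0, 0, 0], 0],
    [255, [0, 0, 0], 0],
    [255, [0, 0, 0], 0]
  ],
  "squeeze": 25
}}

```text
time_s: 6.95
tcp_pos: [0.5014, -0.2401, 0.0176]
eef_rot: [180.0, 0.0, 79.9]
contact_force: [-0.8, 0.7, 6.6]
gripper_width: 0.0557
```

Gripped at 56 mm, across its ends. I lift it and carry it to the mat.

Call:
{"name": "apply_moves", "arguments": {
  "plan": [
    [255, [0, 0, -0.2], 0],
    [255, [0, 0, -0.5], 0],
    [255, [0, 0, -0.7], 0],
    [255, [0, 0, -0.7], 0]
  ]
}}

```text
time_s: 7.45
tcp_pos: [0.5008, -0.2399, 0.1232]
eef_rot: [-180.0, -0.0, 79.9]
contact_force: [0.5, -0.2, -1.3]
gripper_width: 0.0558
```

Call:
{"name": "apply_moves", "arguments": {
  "plan": [
    [255, [0.4, 0.05, 0], 0],
    [255, [0.63, 0.05, 0], 0],
    [255, [0.63, 0.05, 0], 0],
    [255, [0.63, 0.05, 0], 0],
    [255, [0.63, 0.05, 0], 0],
    [255, [0.63, 0.05, 0], 0],
    [255, [0.5, 0.05, 0], 0],
    [255, [0.36, 0.05, 0], 0],
    [255, [0, 0, 0], 0.77],
    [255, [0, 0, 0], 0.75],
    [255, [0, 0, 0], 0.75],
    [255, [0, 0, 0], 0]
  ]
}}

```text
time_s: 8.95
tcp_pos: [0.5594, -0.0266, 0.1221]
eef_rot: [-180.0, 0.0, 66.3]
contact_force: [0.5, -0.8, -1.4]
gripper_width: 0.0556
```

Run:
```python
from h import *
s=get_state();c=viewer.capture("wrist");wcam(c,s)
print(s["time_s"],s["tcp_pos"],s["eef_rot"],s["gripper_width"],s["contact_force"])
d=viewer.capture("scene")
cv2.imwrite("pics/w4.png",np.vstack([c["frame"][:300],d["frame"][180:380]]))
h=cv2.cvtColor(d["frame"],cv2.COLOR_BGR2HSV)
```

```text
8.95 [ 0.55939461 -0.02655455  0.12211672] [-1.79986704e+02  7.44483772e-03  6.62977012e+01] 0.05559327831118646 [ 0.48700514 -0.78200951 -1.44410505]
```

View pics/w4.png

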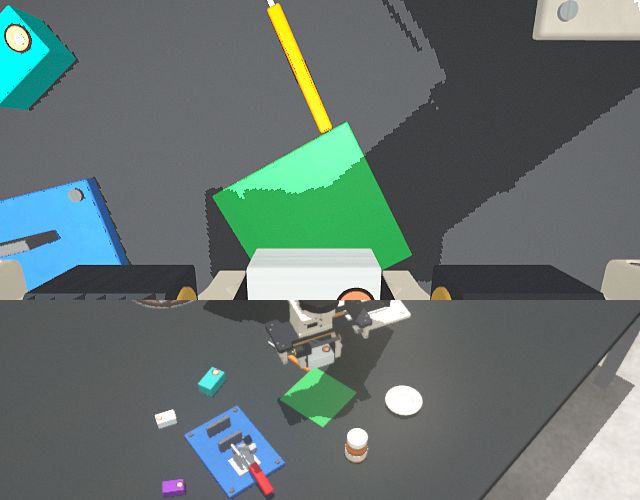

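The carrier hangs level with the specimen up (wrist (310,275)). I lower it onto the mat.

Call:
{"name": "apply_moves", "arguments": {
  "plan": [
    [255, [0, 0, 0.6], 0],
    [255, [0, 0, 0.7], 0],
    [255, [0, 0, 0.5], 0],
    [255, [0, 0, 0.26], 0],
    [255, [0, 0, 0.12], 0],
    [255, [0, 0, 0.04], 0],
    [255, [0, 0, 0], 0]
  ]
}}

```text
time_s: 9.93
tcp_pos: [0.56, -0.0263, 0.0117]
eef_rot: [179.9, -0.0, 66.3]
contact_force: [-0.4, 0.0, -0.7]
gripper_width: 0.0559
```

Call:
{"name": "apply_moves", "arguments": {
  "plan": [
    [255, [0, 0, 0.03], 0],
    [255, [0, 0, 0.02], 0],
    [255, [0, 0, 0], 0]
  ]
}}

```text
time_s: 10.3
tcp_pos: [0.5599, -0.0263, 0.0095]
eef_rot: [180.0, -0.0, 66.3]
contact_force: [-1.9, 0.8, 6.0]
gripper_width: 0.0554
```

Contact felt (6 N at TCP z 9.5 mm, as expected). I release and rise.

Call:
{"name": "apply_moves", "arguments": {
  "plan": [
    [80, [0, 0, 0], 0],
    [0, [0, 0, 0], 0],
    [0, [0, 0, 0], 0],
    [0, [0, 0, 0], 0],
    [0, [0, 0, -0.3], 0],
    [0, [0, 0, -0.6], 0],
    [0, [0, 0, -0.7], 0],
    [0, [0, 0, -0.7], 0],
    [0, [0, 0, -0.7], 0],
    [0, [0, 0, 0], 0]
  ]
}}

```text
time_s: 11.55
tcp_pos: [0.5614, -0.0262, 0.1628]
eef_rot: [179.7, -0.2, 66.3]
contact_force: [0.9, 0.2, -0.9]
gripper_width: 0.0873
```

Run:
```python
from h import *
s=get_state();c=viewer.capture("wrist");wcam(c,s)
print(s["time_s"],s["tcp_pos"],s["eef_rot"],s["gripper_width"],s["contact_force"])
f=c["frame"];cv2.imwrite("pics/w5.png",f)
import pickle;pickle.dump(c,open("w5.pkl","wb"))
print(proj(c,(.56,-.0263,.032)))
```

```text
11.55 [ 0.56142675 -0.02615514  0.16284216] [179.67951536  -0.22119333  66.30819351] 0.08733948727269618 [ 0.94935987  0.24500228 -0.93360829]
[311.43736473 221.31814707]
```

View pics/w5.png

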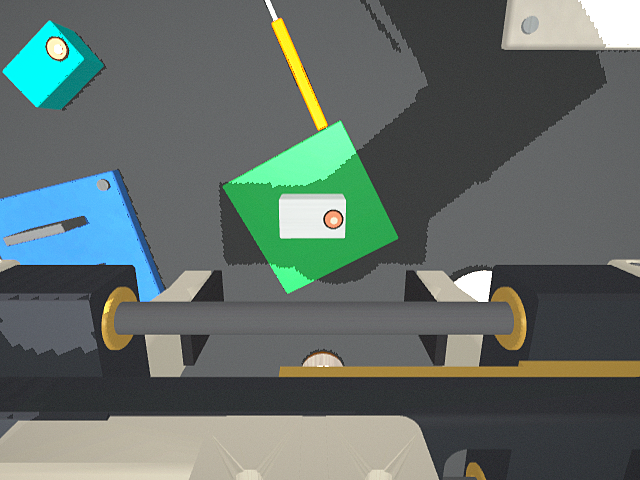

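The carrier lies flat in the mat (top face (279–345, 195–238)), specimen up. The probe's handle ends at the mat edge (325,128), so I check finger clearance for the second grasp.

Run:
```python
from h import *
import pickle
c=pickle.load(open("w5.pkl","rb"));f=c["frame"];h=cv2.cvtColor(f,cv2.COLOR_BGR2HSV)
m=cv2.inRange(h,(0,0,195),(179,40,255));m[:180]=0;m[250:]=0;m[:,:260]=0;m[:,365:]=0
b=biggest(m)[0];print(cv2.boundingRect(b),[np.round(x,1) for x in rect(c,cv2.convexHull(b),.032)])
for uv in((319,132),(327,128)): print("probe",(ray(c,uv,.010)*1000).round(1))
for uv in((341,121),(222,185),(289,294),(398,238)): print("mat",(ray(c,uv,.004)*1000).round(1))
cv2.imwrite("pics/w5c.png",cv2.resize(f[180:255,265:360],None,fx=8,fy=8))
```

```text
(279, 194, 67, 44) [array([555.9, -24. ]), array([55.5, 36.8]), np.float64(66.2)]
probe [496.5   8.6  10. ]
probe [496.2  16.1  10. ]
mat [495.7  29.6   4. ]
mat [503.4 -88.9   4. ]
mat [624.2 -78.6   4. ]
mat [613.4  38.4   4. ]
```

View pics/w5c.png

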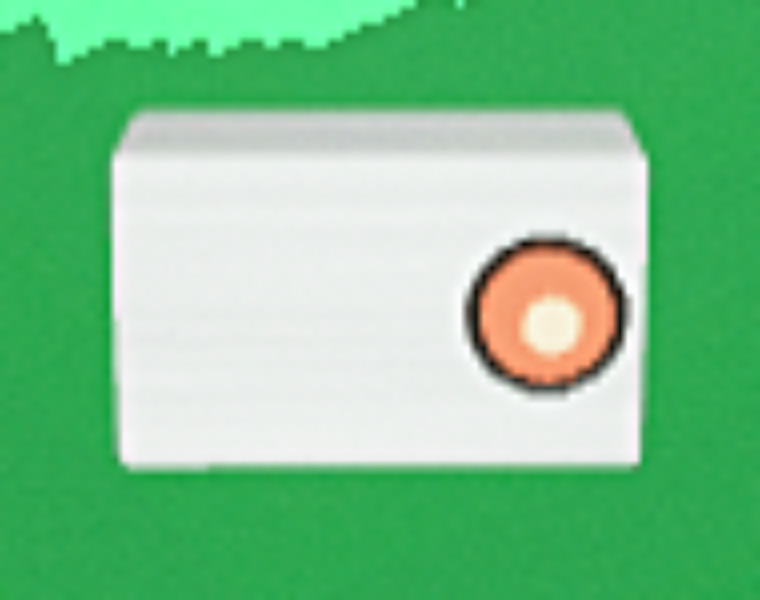

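Probe end at about (496,12) mm. With the jaws opened only to about 60 mm the fingers clear it. I turn 90° and set that opening.

Call:
{"name": "apply_moves", "arguments": {
  "plan": [
    [80, [0, 0, 0], -1],
    [80, [0, 0, 0], -1],
    [80, [0, 0, 0], -1],
    [80, [0, 0, 0], -1],
    [80, [0, 0, 0], -1],
    [80, [0, 0, 0], -1],
    [80, [0, 0, 0], -1],
    [80, [0, 0, 0], -1],
    [80, [0, 0, 0], -1],
    [80, [0, 0, 0], -1],
    [80, [0, 0, 0], -1],
    [80, [0, 0, 0], -1]
  ]
}}

```text
time_s: 13.1
tcp_pos: [0.5588, -0.0266, 0.1579]
eef_rot: [-179.9, -0.1, 138.5]
contact_force: [-0.1, 0.5, 0.6]
gripper_width: 0.0599
```

Call:
{"name": "apply_moves", "arguments": {
  "plan": [
    [80, [0, 0, 0], -1],
    [80, [0, 0, 0], -1],
    [80, [0, 0, 0], -1],
    [80, [0, 0, 0], 0],
    [80, [0, 0, 0], 0]
  ]
}}

```text
time_s: 13.72
tcp_pos: [0.5592, -0.0265, 0.1583]
eef_rot: [-180.0, -0.0, 156.1]
contact_force: [-0.5, -0.2, -0.3]
gripper_width: 0.0602
```

Run:
```python
from h import *
s=get_state();c=viewer.capture("wrist");wcam(c,s)
print(s["time_s"],s["tcp_pos"],s["eef_rot"],s["gripper_width"],s["contact_force"])
f=c["frame"];cv2.imwrite("pics/w6.png",f)
import pickle;pickle.dump(c,open("w6.pkl","wb"))
print(proj(c,(.56,-.0263,.032)))
h=cv2.cvtColor(f,cv2.COLOR_BGR2HSV)
m=cv2.inRange(h,(0,0,195),(179,40,255));m[:170]=0;m[260:]=0;m[:,:260]=0;m[:,365:]=0
b=biggest(m)[0];print(cv2.boundingRect(b),[np.round(x,1) for x in rect(c,cv2.convexHull(b),.032)])
```

```text
13.725 [ 0.55920864 -0.02649574  0.15825839] [-1.79977763e+02 -3.56608061e-02  1.56144231e+02] 0.060236858548718644 [-0.54800243 -0.23038427 -0.2633777 ]
[312.79660973 225.13154083]
(295, 188, 42, 70) [array([557.4, -26.7]), array([58.7, 33.7]), np.float64(66.1)]
```

View pics/w6.png

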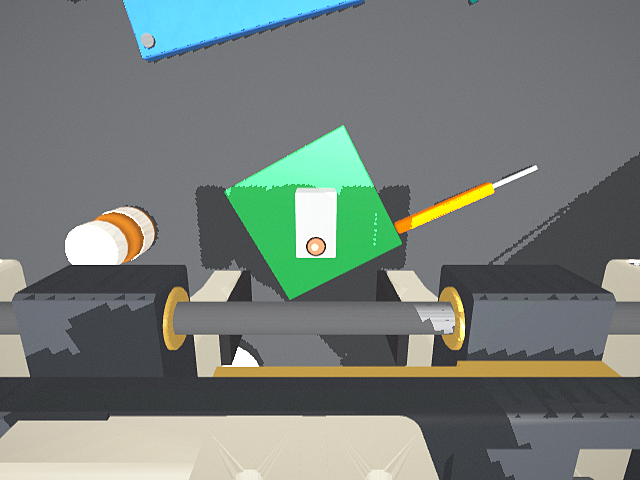

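The tool is at yaw 156°, opening 60 mm. The carrier sits at (315,225), about 2 mm to tool +x. The jar (110,235) and probe (400,228) are clear of the fingers. Descending and gripping the long sides.

Call:
{"name": "apply_moves", "arguments": {
  "plan": [
    [80, [0.04, 0.015, 0.5], 0],
    [80, [0, 0, 0.7], 0],
    [80, [0, 0, 0.7], 0],
    [80, [0, 0, 0.5], 0],
    [80, [0, 0, 0.3], 0],
    [80, [0, 0, 0.22], 0],
    [80, [0, 0, 0], 0],
    [80, [0, 0, 0], 0]
  ]
}}

```text
time_s: 14.78
tcp_pos: [0.5586, -0.0248, 0.0133]
eef_rot: [180.0, 0.1, 156.3]
contact_force: [0.2, 0.0, -0.4]
gripper_width: 0.0601
```

Call:
{"name": "apply_moves", "arguments": {
  "plan": [
    [255, [0, 0, 0], 0],
    [255, [0, 0, 0], 0],
    [255, [0, 0, 0], 0],
    [255, [0, 0, 0], 0],
    [255, [0, 0, 0], 0],
    [255, [0, 0, 0], 0]
  ]
}}

```text
time_s: 15.52
tcp_pos: [0.5581, -0.0249, 0.0128]
eef_rot: [180.0, 0.0, 156.3]
contact_force: [-1.5, 0.6, 4.8]
gripper_width: 0.034
```

Call:
{"name": "apply_moves", "arguments": {
  "plan": [
    [255, [0, 0, -0.2], 0],
    [255, [0, 0, -0.5], 0],
    [255, [0, 0, -0.7], 0],
    [255, [0, 0, -0.7], 0],
    [255, [0, 0, -0.6], 0],
    [255, [0, 0, -0.4], 0]
  ]
}}

```text
time_s: 16.27
tcp_pos: [0.5582, -0.0249, 0.1695]
eef_rot: [179.9, 0.1, 156.3]
contact_force: [-0.1, 0.3, -1.5]
gripper_width: 0.034
```

Call:
{"name": "apply_moves", "arguments": {
  "plan": [
    [255, [0.3, 0.35, 0], 0],
    [255, [0.42, 0.48, 0], 0],
    [255, [0.42, 0.48, 0], 0],
    [255, [0.42, 0.48, 0], 0],
    [255, [0.42, 0.48, 0], 0],
    [255, [0.42, 0.48, 0], 0],
    [255, [0.42, 0.48, 0], 0],
    [255, [0.42, 0.48, 0], 0],
    [255, [0.4, 0.48, 0], 0],
    [255, [0.3, 0.35, 0], 0],
    [255, [0, 0, 0], 0],
    [255, [0, 0, 0], 0]
  ]
}}

```text
time_s: 17.77
tcp_pos: [0.4687, 0.2617, 0.1676]
eef_rot: [-180.0, -0.0, 156.3]
contact_force: [0.3, 0.3, -1.0]
gripper_width: 0.0343
```

Run:
```python
from h import *
s=get_state();c=viewer.capture("wrist");wcam(c,s)
print(s["time_s"],s["tcp_pos"],s["eef_rot"],s["gripper_width"],s["contact_force"])
f=c["frame"];cv2.imwrite("pics/w7.png",f)
import pickle;pickle.dump(c,open("w7.pkl","wb"))
print(proj(c,(.469,.262,.012)))
```

```text
17.775 [0.46874397 0.26170056 0.16761229] [-1.79979040e+02 -1.17758596e-02  1.56289001e+02] 0.03430328724305583 [ 0.26738757  0.25866437 -1.01331313]
[313.49982885 217.20077204]
```

View pics/w7.png

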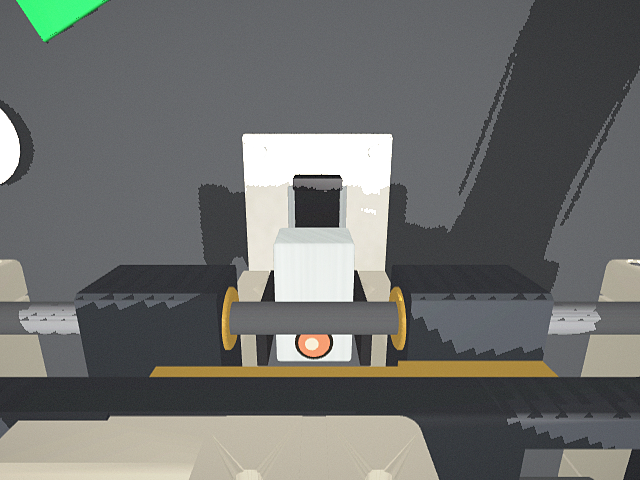

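The stage plate's near corners are at (243,134) and (392,134), mid column 317.5. The TCP column is 313.5, so the stage lies ~3 mm further to tool +x. For a clear look at the whole pocket I shift by that and 45 mm along tool y.

Call:
{"name": "apply_moves", "arguments": {
  "plan": [
    [255, [0.06, 0.5, 0], 0],
    [255, [0, 0.5, 0], 0],
    [255, [0, 0.2, 0], 0],
    [255, [0, 0, 0], 0],
    [255, [0, 0, 0], 0],
    [255, [0, 0, 0], 0]
  ]
}}

```text
time_s: 18.58
tcp_pos: [0.4901, 0.3176, 0.1677]
eef_rot: [180.0, -0.0, 156.3]
contact_force: [-0.2, -0.7, -1.8]
gripper_width: 0.0337
```

Run:
```python
from h import *
s=get_state();c=viewer.capture("wrist");wcam(c,s)
print(s["time_s"],s["tcp_pos"],s["eef_rot"],s["gripper_width"],s["contact_force"])
f=c["frame"]
import pickle;pickle.dump((c,s),open("w8.pkl","wb"))
cv2.imwrite("pics/w8.png",cv2.resize(f[60:280,210:420],None,fx=2.7,fy=2.7))
```

```text
18.575 [0.49013032 0.31760123 0.1677427 ] [ 1.79996724e+02 -1.28339796e-03  1.56260670e+02] 0.033717010817784936 [-0.2213145  -0.69141357 -1.75465181]
```

View pics/w8.png

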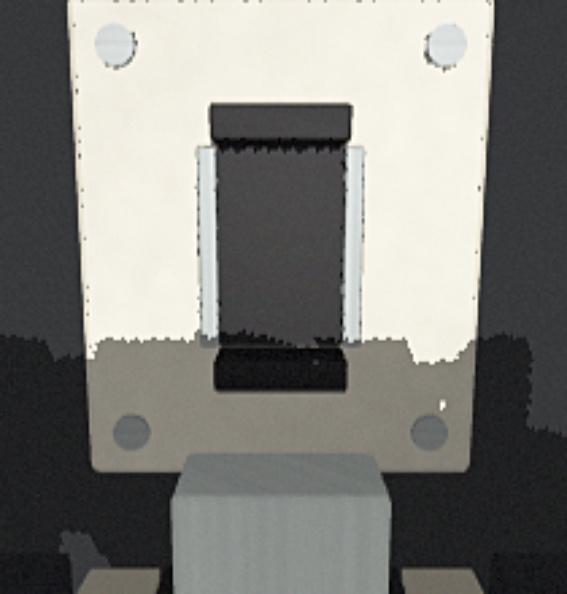

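Run:
```python
from h import *
import pickle
c,s=pickle.load(open("w8.pkl","rb"))
y=np.radians(156.26);tx=np.array([np.cos(y),np.sin(y)]);ty=np.array([np.sin(y),-np.cos(y)])
def P(u,v,z):
    X=ray(c,(210+u/2.7,60+v/2.7),z); d=X[:2]-s["tcp_pos"][:2]; return np.round([d@tx*1000,d@ty*1000],1)
for n,u,v,z in(("plateTL",70,0,.012),("TR",494,0,.012),("BL",92,470,.012),("BR",470,470,.012),("lipL0",207,147,.016),("lipR0",354.5,147,.016),("lipL1",209,345,.016),("lipR1",352,345,.016),("cheekA innertop",281,140,.042),("cheekA outer top",281,103,.042),("cheekB outertop",281,390,.042),("cheekB innertop",281,348,.042),("carL",185,454,.1592),("carR",378,454,.1592),("cartopL",172,496,.1872),("cartopR",391,496,.1872),("sc",115,45,.012),("sc",446,45,.012),("sc",131,432,.012),("sc",429,432,.012)):
    print(n,P(u,v,z))
```

```text
plateTL [ -63.1 -130.2]
TR [  64.3 -130.2]
BL [-64.1  16.4]
BR [64.8 16.4]
lipL0 [-22.5 -88. ]
lipR0 [ 23. -88.]
lipL1 [-23.  -26.9]
lipR1 [ 23.4 -26.9]
cheekA innertop [  0.3 -88.4]
cheekA outer top [  0.3 -98.2]
cheekB outertop [  0.3 -16.9]
cheekB innertop [  0.3 -29.6]
carL [-17.2 -27.2]
carR [ 17.7 -27.2]
cartopL [-16.5 -27.9]
cartopR [ 16.8 -27.9]
sc [ -50.1 -117.7]
sc [  50.5 -117.7]
sc [-50.2   3.1]
sc [50.3  3.1]
```

All sizes check: lips ±23 mm, pocket 61–62 mm, cheeks' outer faces 81 mm apart, screws symmetric. Pocket centre is at (+0.2,-57.4) from the TCP and the held carrier at (+0.2,+0.4), so I move -57.8 mm in tool y and descend to just above the cheeks.

Call:
{"name": "apply_moves", "arguments": {
  "plan": [
    [255, [0, -0.4, 0], 0],
    [255, [0, -0.5, 0], 0],
    [255, [0, -0.256, 0], 0],
    [255, [0, 0, 0.5], 0],
    [255, [0, 0, 0.7], 0],
    [255, [0, 0, 0.6], 0],
    [255, [0, 0, 0.3], 0],
    [255, [0, 0, 0], 0],
    [255, [0, 0, 0], 0]
  ]
}}

```text
time_s: 19.75
tcp_pos: [0.4677, 0.2659, 0.0637]
eef_rot: [179.9, 0.0, 156.3]
contact_force: [0.1, -0.3, -1.5]
gripper_width: 0.034
```

Run:
```python
from h import *
s=get_state();c=viewer.capture("wrist");wcam(c,s)
print(s["time_s"],s["tcp_pos"],s["eef_rot"],s["gripper_width"],s["contact_force"])
f=c["frame"]
y=np.radians(156.26);ty=np.array([np.sin(y),-np.cos(y)]);tx=np.array([np.cos(y),np.sin(y)])
t=np.array([.49013,.31760])+ty*-.0578;print("target",t,"err tool",(s["tcp_pos"][:2]-t)@tx,(s["tcp_pos"][:2]-t)@ty)
cv2.imwrite("pics/w9.png",cv2.resize(f[100:360,200:430],None,fx=2.3,fy=2.3))
```

```text
19.75 [0.46774022 0.26593027 0.0636745 ] [1.79911607e+02 4.43766100e-02 1.56300508e+02] 0.034009838594288376 [ 0.13678412 -0.28795319 -1.49947644]
target [0.46686048 0.26469093] err tool -0.00030636578801025596 0.0014886396327002719
```

View pics/w9.png

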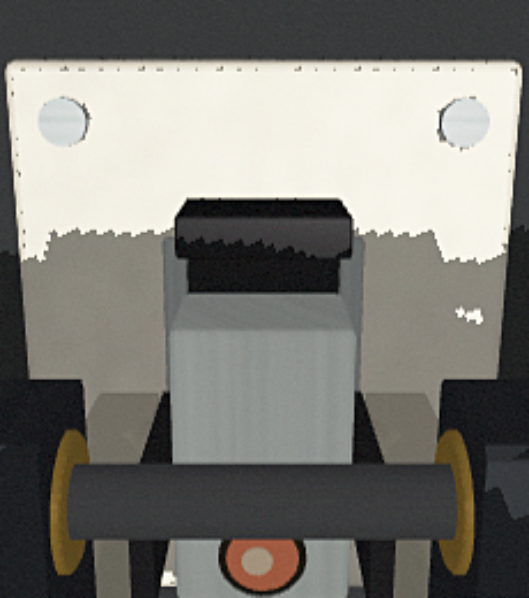

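Run:
```python
from h import *
s=get_state();c=viewer.capture("wrist");wcam(c,s)
ty=np.array([np.sin(np.radians(156.3)),-np.cos(np.radians(156.3))]);
def P(v,z): return (ray(c,(200+264/2.3,100+v/2.3),z)[:2]-s["tcp_pos"][:2])@ty*1000
zc=s["tcp_pos"][2]-.0085
print(s["tcp_pos"],"cheek inner",P(258,.042),"outer",P(219,.042),P(200,.042),"car bottom",P(293,zc),"top",P(329,zc+.028), "screws",P(121,.012))
```

```text
[0.46776356 0.2660215  0.06382066] cheek inner -32.364197287768576 outer -41.23813157876848 -45.47946818734877 car bottom -27.63742805610105 top -28.23110454860642 screws -61.21164723551986
```

Picture and pose both show the carrier ~1.3 mm too far to tool +y (gap to the near cheek 4.5 mm vs 3). I correct by that and lower.

Call:
{"name": "apply_moves", "arguments": {
  "plan": [
    [255, [0, -0.025, 0], 0],
    [255, [0, 0, 0.3], 0],
    [255, [0, 0, 0.25], 0],
    [255, [0, 0, 0.15], 0],
    [255, [0, 0, 0.08], 0],
    [255, [0, 0, 0], 0]
  ]
}}

```text
time_s: 20.6
tcp_pos: [0.4665, 0.2641, 0.0232]
eef_rot: [-180.0, -0.0, 156.3]
contact_force: [-0.5, 0.0, -1.1]
gripper_width: 0.0339
```

Call:
{"name": "apply_moves", "arguments": {
  "plan": [
    [255, [0, 0, 0.03], 0],
    [255, [0, 0, 0.02], 0],
    [255, [0, 0, 0.01], 0],
    [255, [0, 0, 0], 0]
  ]
}}

```text
time_s: 21.1
tcp_pos: [0.4666, 0.2643, 0.0208]
eef_rot: [180.0, 0.0, 156.3]
contact_force: [-1.3, -0.4, 1.5]
gripper_width: 0.0341
```

Call:
{"name": "apply_moves", "arguments": {
  "plan": [
    [255, [0, 0, 0.01], 0],
    [255, [0, 0, 0], 0]
  ]
}}

```text
time_s: 21.35
tcp_pos: [0.4666, 0.2643, 0.0208]
eef_rot: [180.0, 0.0, 156.3]
contact_force: [-3.4, -0.6, 7.3]
gripper_width: 0.0337
```

Run:
```python
from h import *
c=viewer.capture("wrist");print(get_state()["tcp_pos"],get_state()["contact_force"])
cv2.imwrite("pics/w10.png",cv2.resize(c["frame"][100:360,200:430],None,fx=2.3,fy=2.3))
```

```text
[0.4666376  0.26429395 0.02078884] [-2.84008107 -1.11326536  7.78260788]
```

View pics/w10.png

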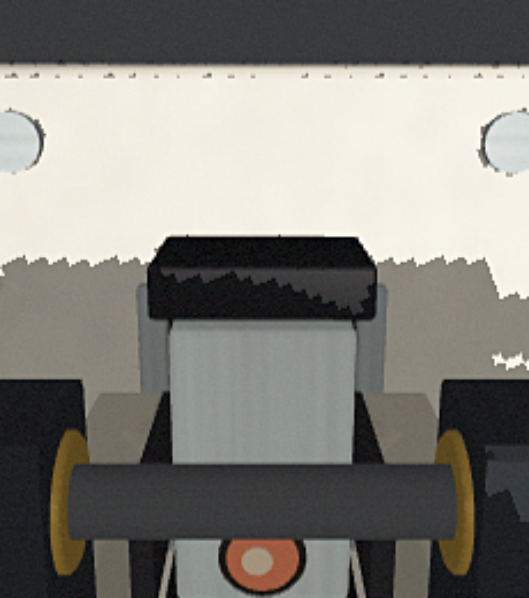

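The force rises at TCP z 20.8 mm, exactly the seated height, and the carrier sits just inside the near cheek with its top 2 mm below it. I release and rise.

Call:
{"name": "apply_moves", "arguments": {
  "plan": [
    [100, [0, 0, 0], 0],
    [40, [0, 0, 0], 0],
    [40, [0, 0, 0], 0],
    [40, [0, 0, 0], 0],
    [40, [0, 0, -0.3], 0],
    [40, [0, 0, -0.6], 0],
    [40, [0, 0, -0.7], 0],
    [40, [0, 0, -0.7], 0],
    [40, [0, 0.5, -0.7], 0],
    [40, [0, 0.5, 0], 0],
    [40, [0, 0, 0], 0],
    [40, [0, 0, 0], 0]
  ]
}}

```text
time_s: 22.9
tcp_pos: [0.4862, 0.3094, 0.1702]
eef_rot: [-180.0, -0.0, 156.3]
contact_force: [0.7, -0.9, 0.7]
gripper_width: 0.074
```

Run:
```python
from h import *
s=get_state();c=viewer.capture("wrist");wcam(c,s)
print(s["time_s"],s["tcp_pos"],s["eef_rot"],s["gripper_width"],s["contact_force"])
cv2.imwrite("pics/w11.png",cv2.resize(c["frame"][60:280,210:420],None,fx=2.7,fy=2.7))
cv2.imwrite("pics/s11.png",viewer.capture("scene")["frame"]);cv2.imwrite("pics/t11.png",viewer.capture("top")["frame"])
```

```text
22.9 [0.48621225 0.30944071 0.17023583] [-1.79970418e+02 -1.80824130e-02  1.56278535e+02] 0.07397766117818712 [ 0.70118501 -0.89244653  0.67842995]
```

View pics/w11.png

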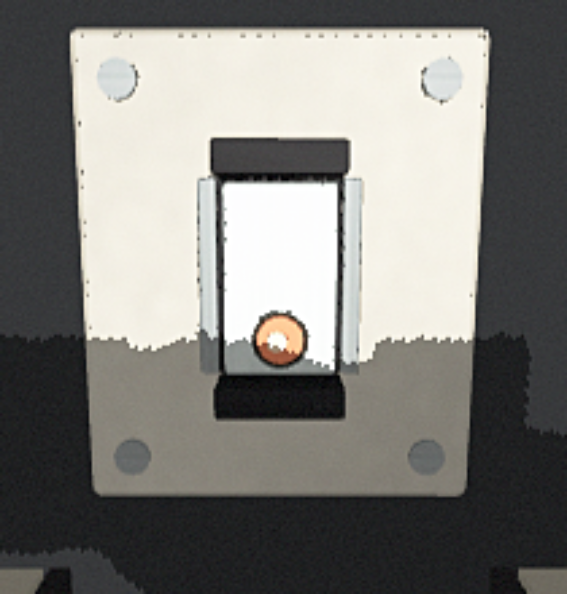

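View pics/s11.png

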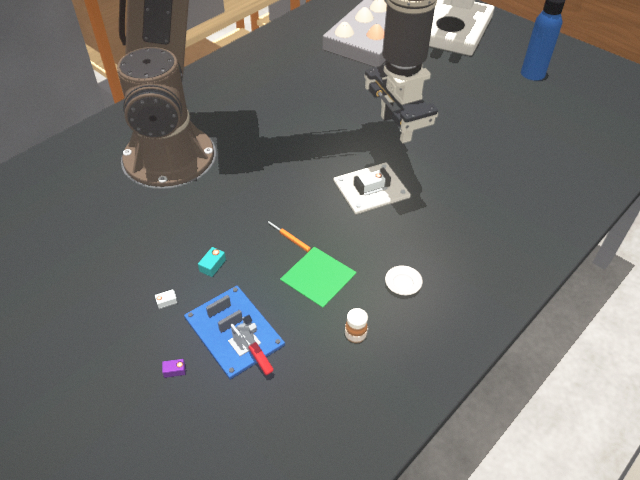

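View pics/t11.png

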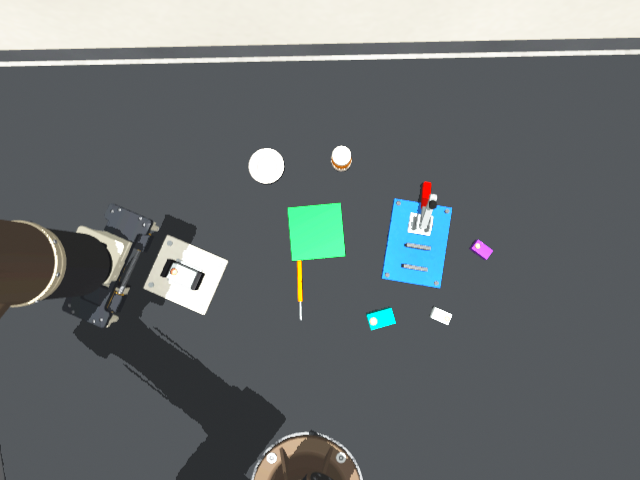

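The carrier sits between cheeks and lips with an even gap, specimen up at crop (281,340). The clamp is open, and the jar (342,158), dish (266,166) and probe (299,290) are at their starting pixels. Handing in.

```bash
python3 -c "
from plant import close_job
print(close_job())"
```

```text
the job is handed in; nothing more can be done
None
```

The job is done and handed in at about 23 s of the 67 s allowed; the hand-in gives no verdict.

**What I did**
- I pushed the red handle back with shut fingers until the clamp fell fully open.
- I lifted the carrier by its ends (grip 56 mm), set it flat on the mat and let go of it.
- I took it again by its long sides (grip 34 mm) and seated it in the stage pocket.

**Last checks**
- **Seating:** the force rose at the height expected for a seated carrier (TCP 20.8 mm). The final wrist picture shows the carrier between the cheeks with an even gap and the specimen up.
- **Clamp and bystanders:** the clamp is open. The jar, dish and probe are at their starting pixels.
- **Robot:** the gripper is open and clear of everything, about 15 cm up.

**What disagreed**
- The scene and top cameras differed by up to 6 mm in y for the mat and stage. I used the wrist camera for the grasps and the fit instead.
- Before the final lowering, the carrier was about 1.3 mm off along the pocket, and I corrected it.

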